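Take the tall tape roll off its post

ROBOT

A 7-joint arm with a two-finger parallel gripper is mounted at the origin on a cart in front of the work surface, level with it; the furniture and walls round the work are solid. World frame = base frame: x ahead of the robot, y to its left, z up, the work surface at z = 0. Lengths are in m, angles in rad, forces in N, time in s.
With the tool pointing down it reaches from about 0.4 to 0.875 m from the base axis. Payload 19.3 kg.
Tool frame: the origin (TCP) lies midway between the tips of the shut fingers; the grasp point (between the pads) lies bot.pinch_z behind it (bot.pinch_z is the distance from the TCP to the grasp point, in m); z points along the fingers, y is the line along which they close (so a half turn about z gives the same grasp; the last joint's range is limited). The gripper opens to 85 mm and grips with 20 to 120 N. Pads are 22 mm wide; open, the fingers measure 114 mm over their backs; the gripper's body (76 mm by 85 mm) begins 54 mm behind the grasp point. The pads swing forward as they close: fully open they stand 13 mm farther back than shut.
Start: joints at [-1.352, 0.521, -0.036, 1.599, 0.021, 1.021, -0.113], TCP at [0.178, 0.599, 0.231] pointing down, gripper open.
Joint ranges: [-2.91, 2.91], [-0.3, 2.13], [-1.5, 1.42], [0.17, 2.43], [-1.26, 4.41], [0.16, 1.93], [-2.52, 2.52]. Speed limits (rad/s): [1.89, 1.89, 2.39, 2.39, 3.01, 3.01, 3.01].

INTERFACE

Orientations are given as [roll, pitch, yaw] about the fixed x, y, z axes, in that order (R = Rz(yaw) Ry(pitch) Rx(roll)).
In Python, from workcell import readout, grab_frame, camera_info, workorder, bot gives the robot as it stands. The module is installed in compiled form; this text tells all that it offers.
- The arm moves only by the tool drive_tool, never from a script. Its argument "targets" is a list of rows, each an object of numbers: "dx", "dy", "dz": the shift along the tool's x, y, z as a fraction of full scale; "yaw": the turn about the tool's z as a fraction of full scale; "fingers": the closure, from 0 (fully open) to 1 (shut). In form: [{"dx": .., "dy": .., "dz": .., "yaw": .., "fingers": ..}, ...]. A call has 1 to 20 rows; each row shifts and turns the commanded pose from where the row before left it, along the tool's axes as they then stand; what a row does not reach is not made up. Full scale, the value 1, is 0.1 m for a shift and 90 degrees for a turn. A row lasts 1/10 s, in which the tool goes at most 50 mm and 8.59 degrees, less where a joint would pass 70% of its speed; a pose out of reach is approached as far as the arm can. A call with a number of a shift or a turn outside -1 to 1 is refused whole. A call with a gripper value outside its range is refused whole. The fingers move at their own pace and stop on an object; "squeeze" is the grip in N (left out, the last holds). Time passes only in rows, so rows that do not move let the fingers close. It gives the time, the measured TCP pose, the force, the opening and the grip force at its end, in the units of the state.
- readout.observe(): the state, without advancing time (a new reading comes with each control period).
- grab_frame(name): name is "scene" or "top" or "wrist"; returns the picture (400x640x3 uint8, blue, green, red); there is no depth.
- camera_info(name): a dict with "fx", "fy", "cx", "cy" (pixels), "D" ([k1, k2, p1, p2, k3] as OpenCV has them; the pictures are not rectified), "T" (4x4, takes a point from camera to world coordinates); the wrist camera has in their place "hand_eye" (4x4, takes a point from camera to tool coordinates, whose origin is the TCP and whose axes are the flange's). Camera axes: x right, y up, looking along -z (the intrinsics and any distortion apply to the point x, -y, -z); pixel columns grow to the right and rows downward; lengths in m; the calibration is good to about 2 mm. A picture is of the moment at which its call begins: read the wrist's pose just before it. camera_info takes no time and is no camera call.
- workorder.job_done(): hands the job in; it is judged then, once.
The state is a dict: "clock": time; "qpos": joint angles; "qd": joint speeds; "joint_efforts": joint torques, N m; "position": TCP position; "tool_rot": TCP orientation; "force": force on the tool from outside, world axes, zero at the start; "moment": the same for the moment, N m; "grip_width": finger opening in m; "finger_force": force on a finger pad.
Only numpy, scipy, OpenCV 4.12 (cv2) and the standard library are available. Lean on these libraries where they do the work, as an engineer would, in place of code of your own. Each camera call takes 0.05 s, during which the arm holds its last target. There are 200 camera calls.

TASK

Slide the taller of the two rolls of paper tape straight up off its post and put it into the shallow wooden tray, set down (not dropped) on its flat end. Leave the slimmer roll on its own post.

Things in the scene. Friction and masses are not known exactly. Their poses are not given: they have to be found in the camera images.
- tall_roll: Tall roll of white paper tape on a cardboard core: outside diameter 56 mm, bore 30 mm, height 48 mm, about 0.12 kg, rigid and loose. It stands round one of the two posts of the stand, on the board. Origin: on its axis at the underside; z runs up along its axis.
- slim_roll: Slim roll of the same tape: outside diameter 56 mm, bore 30 mm, height 22 mm. It sits round the other post. Origin: on its axis at the underside; z up.
- stand: Tape stand, immovable: light wooden board 90 mm (x) by 210 mm (y), top 15 mm above the worktop, with two upright steel posts, 14 mm diameter, tops 78 mm above the worktop, at y = +60 and -60 mm on its x = 0 line. Origin: centre of the underside on the worktop; its y runs along the row of posts, z up. Which roll is on which post varies.
- tray: Shallow open wooden tray, empty, loose, 0.6 kg: 140 mm (x) by 190 mm (y) outside, walls 5 mm thick and 18 mm high in all, floor 5 mm above the worktop. Origin: centre of the underside; z up.

How it is judged:
By the outcome, as a careful person would: the job done as asked, in the order asked, and still so for the second after the job is handed in, with the robot touching nothing.
It also fails if it takes over 37 s, if anything falls off the work surface, if the arm or the gripper's body presses on something with over 40 N, if the wrist force passes 120 N, or if a joint passes its speed limit or range.

## Working session

There is one attempt and no reset: what is moved stays moved. The work goes in short steps, Python scripts to look and compute and a tool call to move; the robot and the scene stay as the last step left them, time stands still between calls to the robot, and variables do not carry over. Pictures are saved under pics/ and viewed, at most 10 in all, crops included, and the job is handed in when it is done.

Besides the shell and the picture viewer there is one more tool, called after "Emit:" as name(argument=value, ...), one argument or row to a line, values as JSON. drive_tool: Moves the arm, as the interface text tells. Shift numbers are shares of 0.1 m and turn numbers shares of 90 degrees, none past 1 either way. Its arguments: {"type":"object","properties":{"targets":{"type":"array","items":{"type":"object","properties":{"dx":{"type":"number","minimum":-1,"maximum":1},"dy":{"type":"number","minimum":-1,"maximum":1},"dz":{"type":"number","minimum":-1,"maximum":1},"yaw":{"type":"number","minimum":-1,"maximum":1},"fingers":{"type":"number"}}}},"squeeze":{"type":"number"}},"required":["targets"]}

```bash
mkdir -p pics; python3 - <<'E'
from workcell import readout, grab_frame, camera_info, bot
import cv2
print(readout.observe()); print(bot.pinch_z)
for n in("scene","top","wrist"):
    print(n,camera_info(n)); 
for n in("scene","top"):
    cv2.imwrite(f"pics/{n}0.png",grab_frame(n))
E
```

```text
{'clock': 0.0, 'qpos': array([-1.35220912,  0.52205001, -0.03636798,  1.6000203 ,  0.0211767 ,
        1.02110254, -0.11276438]), 'qd': array([-7.36595443e-04, -1.17987954e-03, -8.43910954e-04,  1.49276366e-03,
        8.61113976e-05, -7.54577180e-04, -1.08342339e-04]), 'joint_efforts': array([-4.56419921e-04, -9.27101970e+01,  1.97929479e+00, -3.69908094e+01,
        1.78083417e-02,  8.55184975e-03, -2.51805676e-05]), 'position': array([0.17790085, 0.5987779 , 0.23069844]), 'tool_rot': array([-3.14039691e+00,  4.61100927e-05,  2.85285435e+00]), 'force': array([-0.52948661, -0.93636185,  0.02339809]), 'moment': array([ 0.02597148, -0.01857394,  0.02679688]), 'finger_force': 0.0, 'grip_width': 0.08507242168169336}
0.0187
scene {'fx': 467.93960061013456, 'fy': 467.93960061013456, 'cx': 317.80741118234977, 'cy': 199.09587643606307, 'D': array([-0.09043314,  0.        ,  0.        ,  0.        ,  0.        ]), 'T': array([[ 0.62139355,  0.46609259, -0.6297839 , -0.15402999],
       [-0.78328656,  0.35085913, -0.51318616, -0.56642651],
       [-0.01822684,  0.81219183,  0.58310566,  0.660
[... 347 characters left out ...]
1703079, -0.0028351 , -0.02088237],
       [-0.00592995,  0.18453039,  0.98280892,  1.06209812],
       [ 0.        ,  0.        ,  0.        ,  1.        ]])}
wrist {'fx': 275.5805254955277, 'fy': 275.5805254955277, 'cx': 317.8300124977603, 'cy': 196.66349279286584, 'D': array([-0.03815403,  0.        ,  0.        ,  0.        ,  0.        ]), 'hand_eye': array([[-8.91880332e-04,  9.62453276e-01,  2.71445936e-01,
         6.85804650e-02],
       [ 9.99999448e-01,  1.00932919e-03, -2.93068859e-04,
        -9.05914962e-04],
       [-5.56043391e-04,  2.71445524e-01, -9.62453645e-01,
        -1.42033423e-01],
       [ 0.00000000e+00,  0.00000000e+00,  0.00000000e+00,
         1.00000000e+00]])}
```

View pics/top0.png

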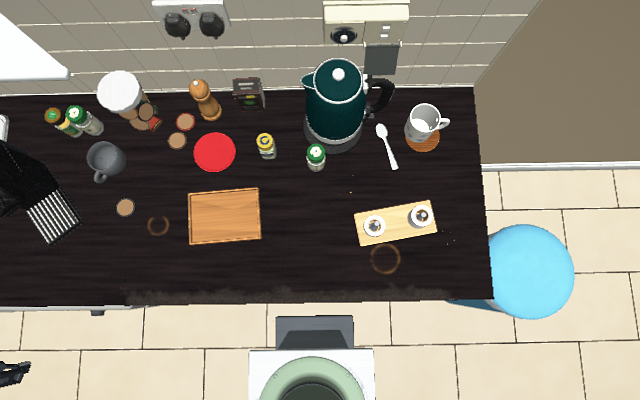

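View pics/scene0.png

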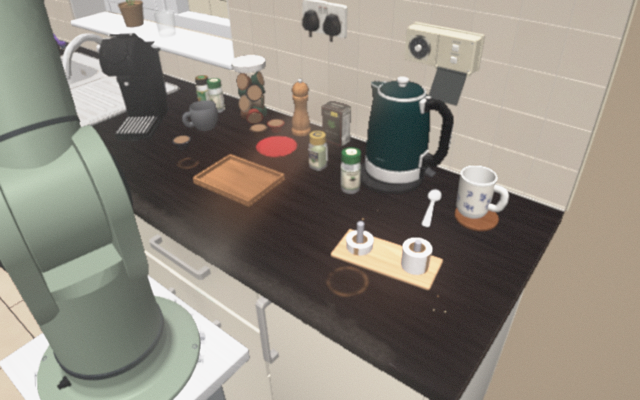

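The top view shows the tray at about (225,215) and the stand with posts near (374,226) and (421,215). In the scene view the slim roll is at (360,242) and the tall one at (417,256), so the tall roll is on the post farther to the robot's right. I'll enlarge both for accuracy.

```bash
python3 - <<'E'
import cv2,numpy as np
a=cv2.imread("pics/top0.png");b=cv2.imread("pics/scene0.png")
f=lambda im,x,y,w,h,s:cv2.resize(im[y:y+h,x:x+w],None,fx=s,fy=s,interpolation=cv2.INTER_CUBIC)
cv2.imwrite("pics/c1.png",np.vstack([f(a,345,190,100,60,8)]))
cv2.imwrite("pics/c2.png",np.hstack([f(a,180,180,90,70,5),np.zeros((350,10,3),np.uint8)]) )
cv2.imwrite("pics/c3.png",f(b,325,210,125,80,6))
E
```

```text
(no output)
```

View pics/c1.png

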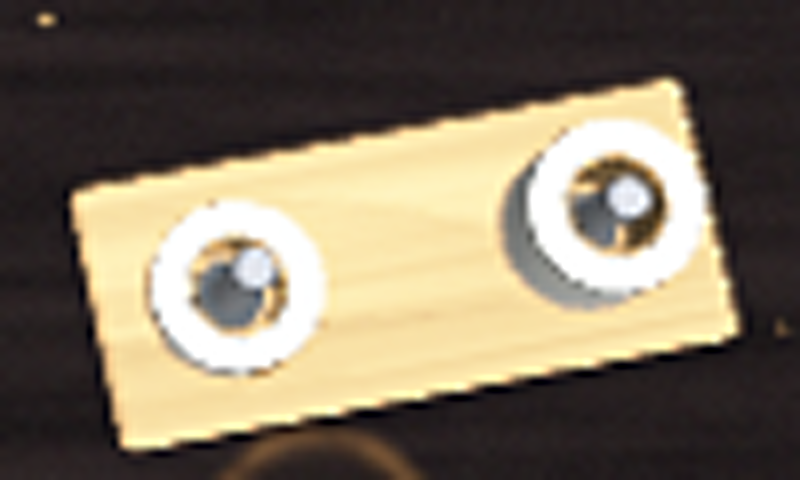

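View pics/c2.png

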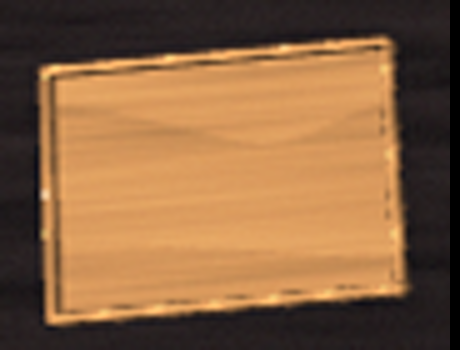

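View pics/c3.png

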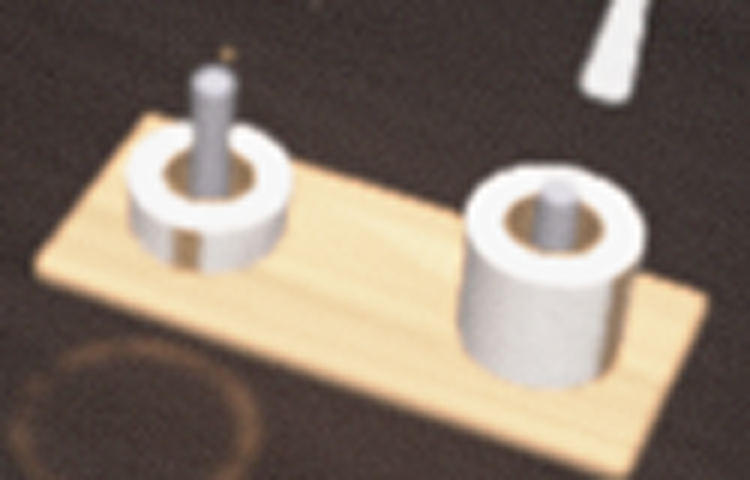

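In the crops (scale 8, 5, 6), the tall roll's top ring is centred at (617,207) in c1 and about (554,226) in c3. Its post tip is at (628,198), and the slim post tip is at (253,268). The tray rim corners in c2 are (40,68), (392,40), (407,292) and (50,323).

```bash
cat > h.py <<'E'
import numpy as np,cv2
from workcell import camera_info,readout
from scipy.spatial.transform import Rotation as Ro
def w(name,pts,z,T=None):
    c=camera_info(name); T=c["T"] if T is None else T
    K=np.array([[c["fx"],0,c["cx"]],[0,c["fy"],c["cy"]],[0,0,1]])
    p=cv2.undistortPoints(np.array(pts,float).reshape(-1,1,2),K,c["D"]).reshape(-1,2)
    d=np.c_[p[:,0],-p[:,1],-np.ones(len(p))]@T[:3,:3].T
    s=(z-T[2,3])/d[:,2]
    return (T[:3,3]+d*s[:,None])[:,:2]
def cr(p,s,x,y): return (np.array(p,float)+.5)/s-.5+[x,y]
E
python3 - <<'E'
from h import *
np.set_printoptions(precision=4,suppress=True)
t=lambda p,z:w("top",cr(p,8,345,190),z)
print("tall",t([(617,207)],.063),"post",t([(628,198)],.078),"slimpost",t([(253,268)],.078),"slim",t([(237,287)],.037))
c=t([(72,190),(680,78),(740,335),(122,450)],.015);print("stand",c,c.mean(0))
s=lambda p,z:w("scene",cr(p,6,325,210),z)
print("scene tall",s([(554,226)],.063),"post",s([(560,190)],.078),"slim",s([(210,178)],.037),s([(215,80)],.078))
c=s([(150,113),(708,298),(628,475),(35,265)],.015);print(c,c.mean(0))
c=w("top",cr([(40,68),(392,40),(407,292),(50,323)],5,180,180),.018);print("tray",c,c.mean(0))
for a,b in((0,1),(3,2)):
    d=c[a]-c[b];print(np.degrees(np.arctan2(d[1],d[0])),np.hypot(*d))
E
```

```text
tall [[ 0.483  -0.2876]] post [[ 0.4834 -0.2873]] slimpost [[ 0.4632 -0.1685]] slim [[ 0.463  -0.1691]]
stand [[ 0.4997 -0.1186]
 [ 0.5344 -0.3245]
 [ 0.4471 -0.3385]
 [ 0.4126 -0.1321]] [ 0.4735 -0.2284]
scene tall [[ 0.4816 -0.2903]] post [[ 0.4819 -0.2904]] slim [[ 0.4606 -0.173 ]] [[ 0.4624 -0.1721]]
[[ 0.4991 -0.1214]
 [ 0.5316 -0.327 ]
 [ 0.4434 -0.3434]
 [ 0.4091 -0.1374]] [ 0.4708 -0.2323]
tray [[0.5621 0.3282]
 [0.5742 0.1376]
 [0.4373 0.1282]
 [0.4239 0.3169]] [0.4994 0.2277]
93.63978521921752 0.19096503880293259
94.04671298593543 0.18915892453061892
```

Emit:
drive_tool(
  targets=[
    {"dx": -0.267, "dy": -0.218, "fingers": 0},
    {"dx": -0.267, "dy": -0.218},
    {"dx": -0.267, "dy": -0.218},
    {"dx": -0.267, "dy": -0.218},
    {"dx": -0.267, "dy": -0.218},
    {"dx": -0.267, "dy": -0.218},
    {"dx": -0.267, "dy": -0.218},
    {"dx": -0.267, "dy": -0.218},
    {"dx": -0.267, "dy": -0.218},
    {"dx": -0.267, "dy": -0.218},
    {"dx": -0.267, "dy": -0.218},
    {"dx": -0.267, "dy": -0.218},
    {"dx": -0.267, "dy": -0.218},
    {"dx": -0.267, "dy": -0.218},
  ],
)

```text
invalid input
```

```bash
cat >> h.py <<'E'
def to(x,y,z,n):
    s=readout.observe();R=Ro.from_euler("xyz",s["tool_rot"])
    d=R.inv().apply(np.array([x,y,z])-s["position"])
    print("t",s["clock"],"pos",s["position"].round(4),"rot",s["tool_rot"].round(3),"F",s["force"].round(1),"q",s["qpos"].round(2),"w",round(s["grip_width"],4),"per row",(d/0.1/n).round(4),"total",d.round(4))
E
python3 -c "
from h import *
to(.4825,-.289,.2,14)"
```

```text
t 0.1 pos [0.1779 0.5988 0.2308] rot [-3.141  0.     2.853] F [-0.7 -0.2 -0.3] q [-1.35  0.52 -0.04  1.6   0.02  1.02 -0.11] w 0.0853 per row [-0.3891 -0.5459  0.0226] total [-0.5448 -0.7643  0.0317]
```

The call was refused, perhaps because every row needs all its keys. I'll try one row first.

Emit:
drive_tool(
  targets=[
    {"dx": -0.267, "dy": -0.218, "dz": 0, "yaw": 0, "fingers": 0},
  ],
)

```text
clock: 0.2
position: [0.1945, 0.5725, 0.2305]
tool_rot: [-3.141, -0.002, 2.858]
force: [0.7, -0.8, 0.7]
grip_width: 0.0853
finger_force: 0.0
```

Emit:
drive_tool(
  targets=[
    {"dx": -0.267, "dy": -0.218, "dz": 0, "yaw": 0, "fingers": 0},
    {"dx": -0.267, "dy": -0.218, "dz": 0, "yaw": 0, "fingers": 0},
    {"dx": -0.267, "dy": -0.218, "dz": 0, "yaw": 0, "fingers": 0},
    {"dx": -0.267, "dy": -0.218, "dz": 0, "yaw": 0, "fingers": 0},
    {"dx": -0.267, "dy": -0.218, "dz": 0, "yaw": 0, "fingers": 0},
    {"dx": -0.267, "dy": -0.218, "dz": 0, "yaw": 0, "fingers": 0},
    {"dx": -0.267, "dy": -0.218, "dz": 0, "yaw": 0, "fingers": 0},
    {"dx": -0.267, "dy": -0.218, "dz": 0, "yaw": 0, "fingers": 0},
    {"dx": -0.267, "dy": -0.218, "dz": 0, "yaw": 0, "fingers": 0},
    {"dx": -0.267, "dy": -0.218, "dz": 0, "yaw": 0, "fingers": 0},
    {"dx": -0.267, "dy": -0.218, "dz": 0, "yaw": 0, "fingers": 0},
    {"dx": -0.267, "dy": -0.218, "dz": 0, "yaw": 0, "fingers": 0},
    {"dx": -0.267, "dy": -0.218, "dz": 0, "yaw": 0, "fingers": 0},
  ],
)

```text
clock: 1.5
position: [0.4499, 0.1988, 0.2312]
tool_rot: [-3.141, -0.0, 2.853]
force: [0.4, 0.5, -0.5]
grip_width: 0.085
finger_force: 0.0
```

```bash
python3 -c "
from h import *
to(.4825,-.289,.2,16)"
```

```text
t 1.5 pos [0.4499 0.1988 0.2312] rot [-3.141 -0.     2.853] F [ 0.4  0.5 -0.5] q [-0.62  0.31  0.1   1.95 -0.04  0.88  0.79] w 0.085 per row [-0.1064 -0.2864  0.0195] total [-0.1702 -0.4583  0.0313]
```

Emit:
drive_tool(
  targets=[
    {"dx": -0.106, "dy": -0.286, "dz": 0.02, "yaw": 0, "fingers": 0},
    {"dx": -0.106, "dy": -0.286, "dz": 0.02, "yaw": 0, "fingers": 0},
    {"dx": -0.106, "dy": -0.286, "dz": 0.02, "yaw": 0, "fingers": 0},
    {"dx": -0.106, "dy": -0.286, "dz": 0.02, "yaw": 0, "fingers": 0},
    {"dx": -0.106, "dy": -0.286, "dz": 0.02, "yaw": 0, "fingers": 0},
    {"dx": -0.106, "dy": -0.286, "dz": 0.02, "yaw": 0, "fingers": 0},
    {"dx": -0.106, "dy": -0.286, "dz": 0.02, "yaw": 0, "fingers": 0},
    {"dx": -0.106, "dy": -0.286, "dz": 0.02, "yaw": 0, "fingers": 0},
    {"dx": -0.106, "dy": -0.286, "dz": 0.02, "yaw": 0, "fingers": 0},
    {"dx": -0.106, "dy": -0.286, "dz": 0.02, "yaw": 0, "fingers": 0},
    {"dx": -0.106, "dy": -0.286, "dz": 0.02, "yaw": 0, "fingers": 0},
    {"dx": -0.106, "dy": -0.286, "dz": 0.02, "yaw": 0, "fingers": 0},
    {"dx": -0.106, "dy": -0.286, "dz": 0.02, "yaw": 0, "fingers": 0},
    {"dx": -0.106, "dy": -0.286, "dz": 0.02, "yaw": 0, "fingers": 0},
    {"dx": -0.106, "dy": -0.286, "dz": 0.02, "yaw": 0, "fingers": 0},
    {"dx": -0.106, "dy": -0.286, "dz": 0.02, "yaw": 0, "fingers": 0},
    {"dx": 0, "dy": 0, "dz": 0, "yaw": 0, "fingers": 0},
  ],
)

```text
clock: 3.2
position: [0.4807, -0.2907, 0.1988]
tool_rot: [-3.14, -0.0, 2.849]
force: [-0.6, 0.7, 0.1]
grip_width: 0.0854
finger_force: 0.0
```

```bash
python3 -c "
from h import *
from workcell import grab_frame
to(.4825,-.289,.04,10)
cv2.imwrite('pics/wr1.png',grab_frame('wrist'))"
```

```text
t 3.2 pos [ 0.4807 -0.2907  0.1988] rot [-3.14  -0.     2.849] F [-0.6  0.7  0.1] q [ 0.25  0.47  0.26  1.81 -0.15  0.87  1.85] w 0.0854 per row [-0.0013  0.0024  0.1588] total [-0.0013  0.0024  0.1588]
```

View pics/wr1.png

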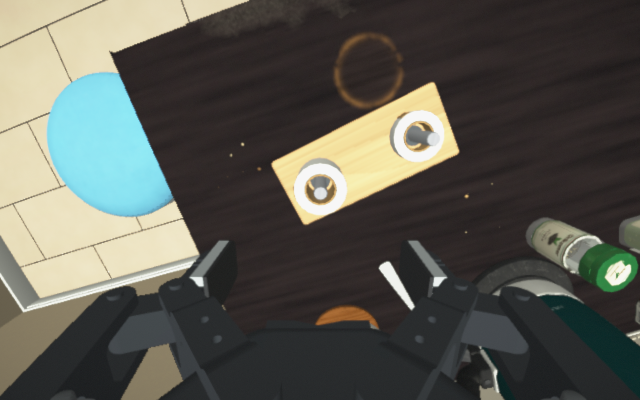

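The wrist picture shows the tall roll's ring centred at about (320,187), the slim roll's post tip at about (434,138), and nothing under the fingers.

```bash
python3 -c "
from h import *
s=readout.observe()
T=np.eye(4);T[:3,:3]=Ro.from_euler('xyz',s['tool_rot']).as_matrix();T[:3,3]=s['position']
T=T@camera_info('wrist')['hand_eye']
print('tall',w('wrist',[(320.5,187)],.063,T),'slimpost',w('wrist',[(434,138)],.078,T))
to(.482,-.2895,.034,14)"
```

```text
tall [[ 0.48075479 -0.28648644]] slimpost [[ 0.46245667 -0.16951826]]
t 3.25 pos [ 0.4809 -0.2885  0.1988] rot [-3.141e+00 -1.000e-03  2.850e+00] F [ 0.2  0.5 -0.7] q [ 0.25  0.47  0.26  1.82 -0.15  0.87  1.85] w 0.0852 per row [-0.001  -0.0004  0.1177] total [-0.0014 -0.0006  0.1648]
```

Emit:
drive_tool(
  targets=[
    {"dx": -0.005, "dy": 0, "dz": 0.122, "yaw": 0, "fingers": 0},
    {"dx": -0.005, "dy": 0, "dz": 0.122, "yaw": 0, "fingers": 0},
    {"dx": 0, "dy": 0, "dz": 0.122, "yaw": 0, "fingers": 0},
    {"dx": 0, "dy": 0, "dz": 0.122, "yaw": 0, "fingers": 0},
    {"dx": 0, "dy": 0, "dz": 0.122, "yaw": 0, "fingers": 0},
    {"dx": 0, "dy": 0, "dz": 0.122, "yaw": 0, "fingers": 0},
    {"dx": 0, "dy": 0, "dz": 0.122, "yaw": 0, "fingers": 0},
    {"dx": 0, "dy": 0, "dz": 0.122, "yaw": 0, "fingers": 0},
    {"dx": 0, "dy": 0, "dz": 0.122, "yaw": 0, "fingers": 0},
    {"dx": 0, "dy": 0, "dz": 0.122, "yaw": 0, "fingers": 0},
    {"dx": 0, "dy": 0, "dz": 0.122, "yaw": 0, "fingers": 0},
    {"dx": 0, "dy": 0, "dz": 0.122, "yaw": 0, "fingers": 0},
    {"dx": 0, "dy": 0, "dz": 0.122, "yaw": 0, "fingers": 0},
    {"dx": 0, "dy": 0, "dz": 0.122, "yaw": 0, "fingers": 0},
    {"dx": 0, "dy": 0, "dz": 0, "yaw": 0, "fingers": 0},
  ],
)

```text
clock: 4.75
position: [0.4819, -0.2868, 0.0268]
tool_rot: [3.141, -0.002, 2.853]
force: [0.1, -0.0, -0.5]
grip_width: 0.0855
finger_force: 0.0
```

```bash
python3 -c "
from h import *
from workcell import grab_frame
to(.482,-.288,.028,1)
cv2.imwrite('pics/s2.png',cv2.resize(grab_frame('scene')[150:330,280:500],None,fx=3,fy=3))"
```

```text
t 4.75 pos [ 0.4819 -0.2868  0.0268] rot [ 3.141e+00 -2.000e-03  2.853e+00] F [ 0.1 -0.  -0.5] q [ 0.31  0.73  0.17  1.91 -0.22  0.52  1.91] w 0.0855 per row [-0.0046 -0.0114 -0.0116] total [-0.0005 -0.0011 -0.0012]
```

View pics/s2.png

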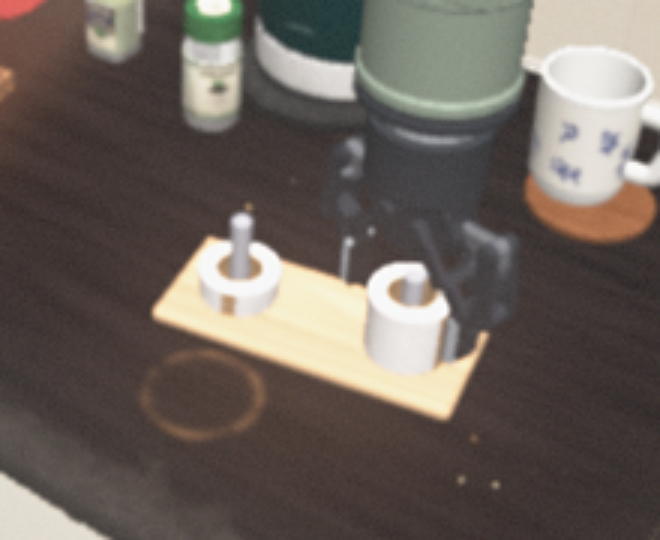

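The fingers straddle the tall roll and are clear of the slim roll and the post tips. Closing now.

Emit:
drive_tool(
  targets=[
    {"dx": 0, "dy": 0, "dz": 0, "yaw": 0, "fingers": 0.3},
    {"dx": 0, "dy": 0, "dz": 0, "yaw": 0, "fingers": 0.5},
    {"dx": 0, "dy": 0, "dz": 0, "yaw": 0, "fingers": 0.7},
    {"dx": 0, "dy": 0, "dz": 0, "yaw": 0, "fingers": 1},
    {"dx": 0, "dy": 0, "dz": 0, "yaw": 0, "fingers": 1},
    {"dx": 0, "dy": 0, "dz": 0, "yaw": 0, "fingers": 1},
    {"dx": 0, "dy": 0, "dz": 0, "yaw": 0, "fingers": 1},
    {"dx": 0, "dy": 0, "dz": 0, "yaw": 0, "fingers": 1},
  ],
  squeeze=35,
)

```text
clock: 5.6
position: [0.483, -0.2874, 0.0294]
tool_rot: [-3.141, 0.001, 2.853]
force: [-1.3, 0.4, 7.5]
grip_width: 0.0548
finger_force: 35.9
```

Emit:
drive_tool(
  targets=[
    {"dx": 0, "dy": 0, "dz": -0.05, "yaw": 0, "fingers": 1},
    {"dx": 0, "dy": 0, "dz": -0.1, "yaw": 0, "fingers": 1},
    {"dx": 0, "dy": 0, "dz": -0.1, "yaw": 0, "fingers": 1},
    {"dx": 0, "dy": 0, "dz": -0.1, "yaw": 0, "fingers": 1},
    {"dx": 0, "dy": 0, "dz": -0.1, "yaw": 0, "fingers": 1},
    {"dx": 0, "dy": 0, "dz": -0.1, "yaw": 0, "fingers": 1},
    {"dx": 0, "dy": 0, "dz": -0.1, "yaw": 0, "fingers": 1},
    {"dx": 0, "dy": 0, "dz": -0.1, "yaw": 0, "fingers": 1},
    {"dx": 0, "dy": 0, "dz": -0.1, "yaw": 0, "fingers": 1},
    {"dx": 0, "dy": 0, "dz": -0.1, "yaw": 0, "fingers": 1},
    {"dx": 0, "dy": 0, "dz": -0.1, "yaw": 0, "fingers": 1},
    {"dx": 0, "dy": 0, "dz": -0.1, "yaw": 0, "fingers": 1},
    {"dx": 0, "dy": 0, "dz": -0.1, "yaw": 0, "fingers": 1},
    {"dx": 0, "dy": 0, "dz": -0.1, "yaw": 0, "fingers": 1},
    {"dx": 0, "dy": 0, "dz": -0.05, "yaw": 0, "fingers": 1},
    {"dx": 0, "dy": 0, "dz": 0, "yaw": 0, "fingers": 1},
  ],
)

```text
clock: 7.2
position: [0.4829, -0.2873, 0.1692]
tool_rot: [-3.142, 0.001, 2.853]
force: [-0.6, 1.1, -1.1]
grip_width: 0.0545
finger_force: 37.2
```

```bash
python3 -c "
from h import *
from workcell import grab_frame
to(.4995,.2277,.165,16)
cv2.imwrite('pics/s3.png',cv2.resize(grab_frame('scene')[130:310,280:500],None,fx=3,fy=3))"
```

```text
t 7.2 pos [ 0.4829 -0.2873  0.1692] rot [-3.142e+00  1.000e-03  2.853e+00] F [-0.6  1.1 -1.1] q [ 0.25  0.51  0.24  1.84 -0.16  0.81  1.86] w 0.0545 per row [0.0817 0.3115 0.0025] total [0.1308 0.4984 0.004 ]
```

View pics/s3.png

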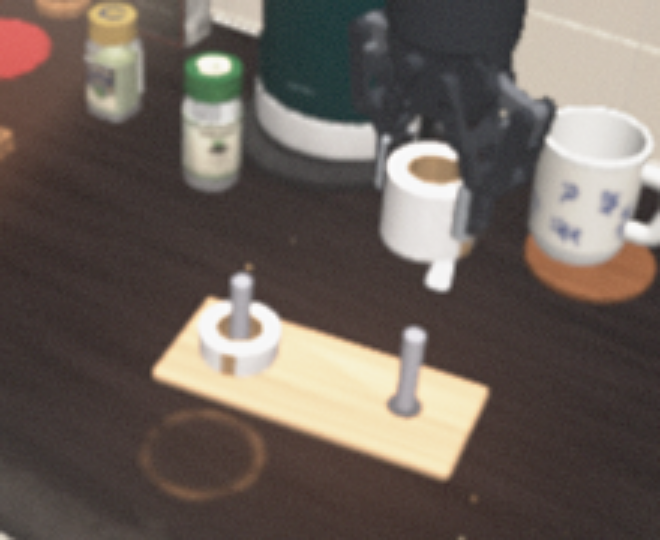

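The roll hangs level in the grip and its post is clear at (405,400); the slim roll is undisturbed. Moving over the tray centre.

Emit:
drive_tool(
  targets=[
    {"dx": 0.04, "dy": 0.15, "dz": 0, "yaw": 0, "fingers": 1},
    {"dx": 0.073, "dy": 0.277, "dz": 0, "yaw": 0, "fingers": 1},
    {"dx": 0.073, "dy": 0.277, "dz": 0, "yaw": 0, "fingers": 1},
    {"dx": 0.073, "dy": 0.277, "dz": 0, "yaw": 0, "fingers": 1},
    {"dx": 0.073, "dy": 0.277, "dz": 0, "yaw": 0, "fingers": 1},
    {"dx": 0.073, "dy": 0.277, "dz": 0, "yaw": 0, "fingers": 1},
    {"dx": 0.073, "dy": 0.277, "dz": 0, "yaw": 0, "fingers": 1},
    {"dx": 0.073, "dy": 0.277, "dz": 0, "yaw": 0, "fingers": 1},
    {"dx": 0.073, "dy": 0.277, "dz": 0, "yaw": 0, "fingers": 1},
    {"dx": 0.073, "dy": 0.277, "dz": 0, "yaw": 0, "fingers": 1},
    {"dx": 0.073, "dy": 0.277, "dz": 0, "yaw": 0, "fingers": 1},
    {"dx": 0.073, "dy": 0.277, "dz": 0, "yaw": 0, "fingers": 1},
    {"dx": 0.073, "dy": 0.277, "dz": 0, "yaw": 0, "fingers": 1},
    {"dx": 0.073, "dy": 0.277, "dz": 0, "yaw": 0, "fingers": 1},
    {"dx": 0.073, "dy": 0.277, "dz": 0, "yaw": 0, "fingers": 1},
    {"dx": 0.073, "dy": 0.277, "dz": 0, "yaw": 0, "fingers": 1},
    {"dx": 0.073, "dy": 0.277, "dz": 0, "yaw": 0, "fingers": 1},
    {"dx": 0.073, "dy": 0.277, "dz": 0, "yaw": 0, "fingers": 1},
    {"dx": 0.04, "dy": 0.15, "dz": 0, "yaw": 0, "fingers": 1},
    {"dx": 0, "dy": 0, "dz": 0, "yaw": 0, "fingers": 1},
  ],
)

```text
clock: 9.25
position: [0.4978, 0.2329, 0.1679]
tool_rot: [-3.142, -0.001, 2.856]
force: [-0.9, -0.3, -1.1]
grip_width: 0.0547
finger_force: 37.3
```

```bash
python3 -c "
from h import *
from workcell import grab_frame
to(.4995,.2277,.025,12)
cv2.imwrite('pics/s4.png',cv2.resize(grab_frame('scene')[70:250,150:370],None,fx=3,fy=3))"
```

```text
t 9.25 pos [0.4978 0.2329 0.1679] rot [-3.142e+00 -1.000e-03  2.856e+00] F [-0.9 -0.3 -1.1] q [-0.69  0.49  0.19  1.87 -0.13  0.79  0.86] w 0.0547 per row [-0.0027 -0.0037  0.1191] total [-0.0032 -0.0045  0.1429]
```

View pics/s4.png

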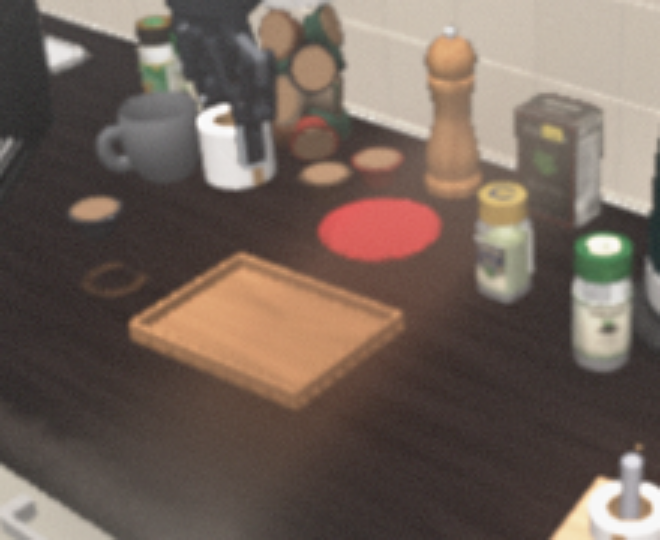

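The roll hangs over the tray (the offset in the crop is due to its height), and nothing stands between. Lowering.

Emit:
drive_tool(
  targets=[
    {"dx": -0.01, "dy": -0.015, "dz": 0.06, "yaw": 0, "fingers": 1},
    {"dx": -0.01, "dy": -0.015, "dz": 0.12, "yaw": 0, "fingers": 1},
    {"dx": -0.01, "dy": -0.015, "dz": 0.12, "yaw": 0, "fingers": 1},
    {"dx": 0, "dy": 0, "dz": 0.12, "yaw": 0, "fingers": 1},
    {"dx": 0, "dy": 0, "dz": 0.12, "yaw": 0, "fingers": 1},
    {"dx": 0, "dy": 0, "dz": 0.12, "yaw": 0, "fingers": 1},
    {"dx": 0, "dy": 0, "dz": 0.12, "yaw": 0, "fingers": 1},
    {"dx": 0, "dy": 0, "dz": 0.12, "yaw": 0, "fingers": 1},
    {"dx": 0, "dy": 0, "dz": 0.12, "yaw": 0, "fingers": 1},
    {"dx": 0, "dy": 0, "dz": 0.12, "yaw": 0, "fingers": 1},
    {"dx": 0, "dy": 0, "dz": 0.12, "yaw": 0, "fingers": 1},
    {"dx": 0, "dy": 0, "dz": 0.1, "yaw": 0, "fingers": 1},
    {"dx": 0, "dy": 0, "dz": 0.04, "yaw": 0, "fingers": 1},
    {"dx": 0, "dy": 0, "dz": 0, "yaw": 0, "fingers": 1},
    {"dx": 0, "dy": 0, "dz": 0, "yaw": 0, "fingers": 1},
  ],
)

```text
clock: 10.8
position: [0.5005, 0.2255, 0.0288]
tool_rot: [3.141, 0.0, 2.853]
force: [0.3, -0.2, -1.1]
grip_width: 0.0551
finger_force: 37.3
```

Emit:
drive_tool(
  targets=[
    {"dx": 0, "dy": 0, "dz": 0.02, "yaw": 0, "fingers": 1},
    {"dx": 0, "dy": 0, "dz": 0.02, "yaw": 0, "fingers": 1},
    {"dx": 0, "dy": 0, "dz": 0.02, "yaw": 0, "fingers": 1},
    {"dx": 0, "dy": 0, "dz": 0, "yaw": 0, "fingers": 1},
  ],
)

```text
clock: 11.2
position: [0.5001, 0.2254, 0.0223]
tool_rot: [-3.141, -0.0, 2.853]
force: [0.1, 0.7, -1.6]
grip_width: 0.0552
finger_force: 37.3
```

Emit:
drive_tool(
  targets=[
    {"dx": 0, "dy": 0, "dz": 0.01, "yaw": 0, "fingers": 1},
    {"dx": 0, "dy": 0, "dz": 0, "yaw": 0, "fingers": 1},
  ],
)

```text
clock: 11.4
position: [0.5002, 0.2254, 0.0214]
tool_rot: [-3.141, -0.0, 2.853]
force: [0.1, 0.3, -1.7]
grip_width: 0.0548
finger_force: 37.3
```

Emit:
drive_tool(
  targets=[
    {"dx": 0, "dy": 0, "dz": 0.01, "yaw": 0, "fingers": 1},
    {"dx": 0, "dy": 0, "dz": 0, "yaw": 0, "fingers": 1},
  ],
)

```text
clock: 11.6
position: [0.5002, 0.2254, 0.0204]
tool_rot: [-3.141, -0.0, 2.853]
force: [0.4, 1.0, -1.4]
grip_width: 0.055
finger_force: 37.3
```

Emit:
drive_tool(
  targets=[
    {"dx": 0, "dy": 0, "dz": 0.01, "yaw": 0, "fingers": 1},
    {"dx": 0, "dy": 0, "dz": 0, "yaw": 0, "fingers": 1},
  ],
)

```text
clock: 11.8
position: [0.5002, 0.2254, 0.0194]
tool_rot: [-3.142, -0.0, 2.853]
force: [-0.2, -0.3, -1.3]
grip_width: 0.0545
finger_force: 37.4
```

Emit:
drive_tool(
  targets=[
    {"dx": 0, "dy": 0, "dz": 0.01, "yaw": 0, "fingers": 1},
    {"dx": 0, "dy": 0, "dz": 0, "yaw": 0, "fingers": 1},
  ],
)

```text
clock: 12.0
position: [0.5003, 0.2255, 0.0193]
tool_rot: [3.141, 0.0, 2.853]
force: [-4.9, -1.6, 19.0]
grip_width: 0.0549
finger_force: 39.0
```

The roll is in contact with the tray floor (19 N). I'll ease the load, open, then retreat straight up.

Emit:
drive_tool(
  targets=[
    {"dx": 0, "dy": 0, "dz": -0.005, "yaw": 0, "fingers": 1},
    {"dx": 0, "dy": 0, "dz": 0, "yaw": 0, "fingers": 0.34},
    {"dx": 0, "dy": 0, "dz": 0, "yaw": 0, "fingers": 0.3},
    {"dx": 0, "dy": 0, "dz": 0, "yaw": 0, "fingers": 0.25},
    {"dx": 0, "dy": 0, "dz": 0, "yaw": 0, "fingers": 0.2},
    {"dx": 0, "dy": 0, "dz": 0, "yaw": 0, "fingers": 0.1},
    {"dx": 0, "dy": 0, "dz": 0, "yaw": 0, "fingers": 0},
    {"dx": 0, "dy": 0, "dz": 0, "yaw": 0, "fingers": 0},
    {"dx": 0, "dy": 0, "dz": 0, "yaw": 0, "fingers": 0},
    {"dx": 0, "dy": 0, "dz": 0, "yaw": 0, "fingers": 0},
  ],
)

```text
clock: 13.0
position: [0.5002, 0.2255, 0.019]
tool_rot: [-3.142, -0.0, 2.853]
force: [-0.0, 0.8, -0.5]
grip_width: 0.0855
finger_force: 0.0
```

Emit:
drive_tool(
  targets=[
    {"dx": 0, "dy": 0, "dz": -0.05, "yaw": 0, "fingers": 0},
    {"dx": 0, "dy": 0, "dz": -0.1, "yaw": 0, "fingers": 0},
    {"dx": 0, "dy": 0, "dz": -0.15, "yaw": 0, "fingers": 0},
    {"dx": 0, "dy": 0, "dz": -0.2, "yaw": 0, "fingers": 0},
    {"dx": 0, "dy": 0, "dz": -0.2, "yaw": 0, "fingers": 0},
    {"dx": 0, "dy": 0, "dz": -0.2, "yaw": 0, "fingers": 0},
    {"dx": 0, "dy": 0, "dz": -0.2, "yaw": 0, "fingers": 0},
    {"dx": 0, "dy": 0, "dz": -0.2, "yaw": 0, "fingers": 0},
    {"dx": 0, "dy": 0, "dz": -0.2, "yaw": 0, "fingers": 0},
    {"dx": 0, "dy": 0, "dz": -0.1, "yaw": 0, "fingers": 0},
    {"dx": 0, "dy": 0, "dz": 0, "yaw": 0, "fingers": 0},
  ],
)

```text
clock: 14.1
position: [0.5008, 0.2257, 0.1808]
tool_rot: [3.139, 0.002, 2.853]
force: [0.3, -0.2, -1.1]
grip_width: 0.0851
finger_force: 0.0
```

```bash
python3 -c "
from workcell import grab_frame
import cv2
cv2.imwrite('pics/s5.png',grab_frame('scene')[100:300,150:470].repeat(2,0).repeat(2,1))"
```

```text
(no output)
```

View pics/s5.png

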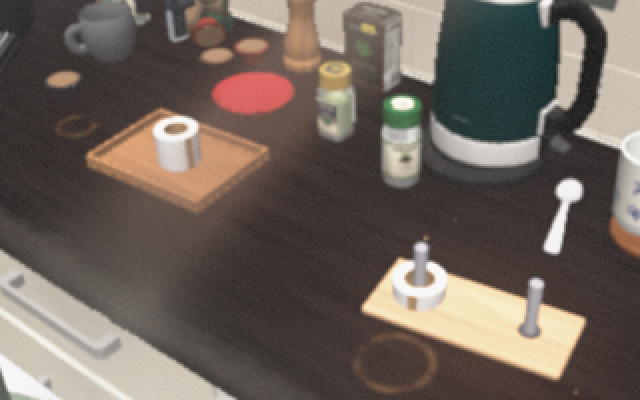

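The tall roll stands upright in the middle of the tray at (177,143), the slim roll is still on its post at (419,285), and the gripper is clear.

```bash
python3 -c "
from workcell import workorder
print(workorder.job_done())"
```

```text
the job is handed in; nothing more can be done
None
```

The tall roll was lifted straight off its post and set down upright on its flat end in the tray, the slim roll is still on its own post, and the job was handed in at about 14 s; no verdict came back.

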